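# Lock the paint caddy and load the yellow jar

### The arm

A 6-joint arm with a two-finger parallel gripper is mounted at the origin on the work surface. World frame = base frame: x ahead of the robot, y to its left, z up, the work surface at z = 0. Lengths are in m, angles in rad, forces in N, time in s.
With the tool pointing down it reaches from about 0.25 to 0.775 m from the base axis. Payload 4 kg.
Tool frame: the origin (TCP) lies on the centre line of the jaws, within the pads' length; the fingertips stand r.tip_extent ahead of it and the grasp point (between the pads) lies 3 mm ahead of it (r.tip_extent is the distance from the TCP to the fingertips, in m); z points along the fingers, y is the line along which they close (so a half turn about z gives the same grasp; the last joint's range is limited). The gripper opens to 85 mm and grips with 20 to 120 N. Pads are 22 mm wide; open, the fingers measure 114 mm over their backs; the gripper's body (76 mm by 85 mm) begins 54 mm behind the grasp point. The pads swing forward as they close: fully open they stand 13 mm farther back than shut.
Start: joints at [1.119, 0.087, 1.371, -0, 1.684, -0.103], TCP at [0.188, 0.517, 0.253] pointing down, gripper open.
Joint ranges: [-3.1, 3.1], [-0.76, 2.03], [0.27, 2.55], [-1.08, 4.22], [0.17, 2.65], [-2.57, 2.57]. Speed limits (rad/s): [2.79, 2.79, 3.14, 3.14, 3.14, 3.14].

### API

Orientations are given as a rotation vector (axis times angle).
In Python, from rig import r, get_image gives the robot as it stands.
- The arm moves only by the tool step_arm, never from a script. Its argument "commands" is a list of rows, each a list of 5 numbers: the opening in per cent of the stroke, from 0 (shut) to 100 (fully open), then the shift along the tool's x, y, z in m, then the turn about the tool's z in degrees. A call has exactly 10 rows; each row is the pose to reach, as a shift and turn from the pose commanded when the call began, along the tool's axes at that moment; what a row does not reach only later rows make up. A row lasts 1/10 s, in which the tool goes at most 50 mm and 8.59 degrees, less where a joint would pass 70% of its speed; a pose out of reach is approached as far as the arm can. A call with a gripper value outside its range is refused whole. The fingers move at their own pace and stop on an object; "force" is the grip in N (left out, the last holds). Time passes only in rows, so rows that repeat a pose let the fingers close, or fill a call up. It gives the time, the measured TCP pose, the force, the opening and the grip force at its end, in the units of the state.
- r.state(): the state, without advancing time (a new reading comes with each control period).
- get_image(name): name is "side" or "top" or "wrist"; returns a dict with "image" (480x640x3 uint8, blue, green, red), "fx", "fy", "cx", "cy" (pixels), "eye" and "orientation" of the camera in the world. Camera axes: x right, y down, z forward; pixel columns grow to the right and rows downward; lengths in m; the calibration is good to about 2 mm. The wrist camera is an equidistant fisheye: a pixel r from the principal point sees the ray r / f radians off the axis. A picture is of the moment at which its call begins. There is no depth.
- r.finish_job(): hands the job in; it is judged then, once.
The state is a dict: "clock": time; "qpos": joint angles; "qvel": joint speeds; "joint_efforts": joint torques, N m; "eef_pos": TCP position; "ee_rot": TCP orientation; "wrist_force": force on the tool from outside, world axes, zero at the start; "torque": the same for the moment, N m; "opening": opening from 0.0 (shut) to 1.0 (fully open); "grip_force": force on a finger pad.
Only numpy, scipy, OpenCV 4.12 (cv2) and the standard library are available. Lean on these libraries where they do the work, as an engineer would, in place of code of your own. Each camera call takes 0.05 s, during which the arm holds its last target. There are 200 camera calls.

### The job

Turn the paint carousel by its black crank peg until the empty yellow-ringed place stands at the magenta marker on the base, then lock it there: press the red knob fully down and, while it is down, slide it sideways under the dark steel lip so that it stays trapped. Once it is locked, set the loose yellow paint jar down upright in the yellow-ringed place without dropping or tipping it. Leave the loose green jar, the glass and the brush where they are.

Things in the scene. Friction and masses are not known exactly. Their poses are not given: they have to be found in the camera images.
- caddy: fixed round wooden base of the carousel, 260 mm across, 10 mm high; origin under its centre, on the table, = the carousel's vertical axis. Its -x axis points to the magenta marker, a tab 30 mm wide, 10 mm high, ending 151 mm from the axis. The lock stands at the base's edge, 108 deg clockwise (from above) from the marker and reaches 166 mm from the axis
- carousel (a joint): turn of the carousel disc (248 mm across, top z 24 mm), rad, grows anticlockwise from above; 0 or 2 pi: yellow place at the marker. Turns both ways, under 1 N at the crank peg, stays where left; starts 0.6 rad or more away. Five places 72 deg apart: anticlockwise yellow (empty), red (jar fixed in it), green (empty, stays so), blue and orange (fixed jars, tops at z 84 mm)
- crank (a point): middle of the crank peg, z 127 mm: upright round black peg 16 mm across, z 106 to 146 mm, on an aluminium arm (top z 106 mm) 45 mm from the carousel's axis, on the far side of the axis, 180 deg from the yellow place. The peg spins freely on its pin, so the fingers can hold it and keep their heading while the arm goes round; hold it firmly (30 to 40 N), for a loosely held peg rolls out of the pads
- yellow_place (a point): centre of the floor (z 22 mm) of the empty yellow-ringed place: a ring 52 mm inside, 58 mm outside, 14 mm high above this floor; turns with the carousel, 76 mm from its axis
- loading_point (a point): fixed point on the base, 76 mm from the axis towards the magenta marker, z 22 mm: where the centre of the yellow place must stand
- lock_knob (a point): centre of the top of the red lock knob, an upright cylinder 20 mm across, 44 mm tall (z 90 to 134 mm when up), 116 mm from the carousel's axis. It stands on a brass keeper bar (38 x 16 x 8 mm) that rides on the spring plunger's head, so the knob both presses the plunger down and slides the keeper; it moves with both
- plunger (a joint): how far the plunger is pressed down, m: 0 up, 0.016 fully down; springs back, 5 N at first, 11 N fully down. Its 10 mm round-ended pin enters a 13 mm notch in the carousel's rim (one per place) only when a place stands at the marker, within about 3 mm at the rim; else it stops on the rim after about 3 mm. Trapped under the lip it rests at about 0.012
- keeper (a joint): how far the keeper bar is slid towards the lip, m: 0 to 0.024 (end stop), 1 N of friction. With the plunger pressed less than 12 mm the bar's end hits the side of the lip after 4 mm; pressed further, it passes beneath and is trapped there when let go
- lip (a point): fixed point at the middle of the underside of the dark steel lip (z 78 mm, top z 83 mm, 24 mm long), 38 mm horizontally from the knob's starting axis. The keeper slides straight from the knob's start towards this point, at right angles to the line from the carousel's axis to the knob. The lip's post stands on the outer side
- yellow_jar: loose closed yellow paint jar, a cylinder 46 mm across and 62 mm tall with a thin white band and white lid spot, about 0.13 kg; origin at the centre of its underside, z axis up. Starts upright on the table beside the caddy
- green_jar: loose green jar of the same shape and size, still in use: must stay where it is; origin at the centre of its underside
- glass: empty water glass, 64 mm across and 85 mm tall: must stay; origin at the centre of its underside
- brush: paint brush lying on the table in front of the caddy, about 0.2 m long along its x axis: must stay
Not all that is in view belongs to the job. What is shaped like the yellow_jar but orange is not meant.

How it is judged:
By the outcome, as a careful person would: the job done as asked, in the order asked, and still so for the second after the job is handed in, with the robot touching nothing.
It also fails if it takes over 72 s, if anything falls off the work surface, if the arm or the gripper's body presses on something with over 40 N, if the wrist force passes 120 N, or if a joint passes its speed limit or range.

## Working session

There is one attempt and no reset: what is moved stays moved. The work goes in short steps, Python scripts to look and compute and a tool call to move; the robot and the scene stay as the last step left them, time stands still between calls to the robot, and variables do not carry over. Pictures are saved under pics/ and viewed, at most 10 in all, crops included, and the job is handed in when it is done.

Besides the shell and the picture viewer there is one more tool, called by a JSON object that holds its "api" and its "payload". step_arm: Moves the arm, as the interface text tells. Its arguments: {"type":"object","properties":{"commands":{"type":"array","items":{"type":"array","items":{"type":"number"}}},"force":{"type":"number"}},"required":["commands"]}

```bash
ls; mkdir -p pics; python3 - <<'E'
from rig import r,get_image
import cv2,numpy as np
np.set_printoptions(precision=4,suppress=True)
for n in("top","side"):
    d=get_image(n);cv2.imwrite(f"pics/{n}0.png",d["image"]);print(n,{k:v for k,v in d.items() if k!="image"})
print(r.tip_extent,r.state())
E
```

```text
pics
top {'fx': 483.9951002246149, 'fy': 483.9951002246149, 'cx': 324.895252417048, 'cy': 231.56173142037878, 'eye': array([ 0.4275, -0.0061,  1.0382]), 'orientation': array([-2.2123,  2.1631, -0.0813])}
side {'fx': 561.1293283430496, 'fy': 561.1293283430496, 'cx': 327.3005440235593, 'cy': 240.02880919037463, 'eye': array([-0.0163, -0.6176,  1.0808]), 'orientation': array([-2.3011,  0.8883, -0.3026])}
0.022 {'clock': 0.1, 'qpos': array([ 1.1189,  0.0879,  1.3721,  0.    ,  1.6836, -0.1031]), 'qvel': array([-0.001 , -0.0035, -0.0018,  0.001 ,  0.0011,  0.0024]), 'joint_efforts': array([  0.0015, -35.3016, -31.4217,  -0.0002,   0.008 ,  -0.    ]), 'eef_pos': array([0.1878, 0.5165, 0.2522]), 'ee_rot': array([-0.545 , -3.0934,  0.0031]), 'wrist_force': array([-0.0766, -1.3365,  0.0327]), 'torque': array([ 0.0029, -0.0152,  0.0302]), 'grip_force': 0.0, 'opening': 1.0003719565378348}
```

View pics/top0.png

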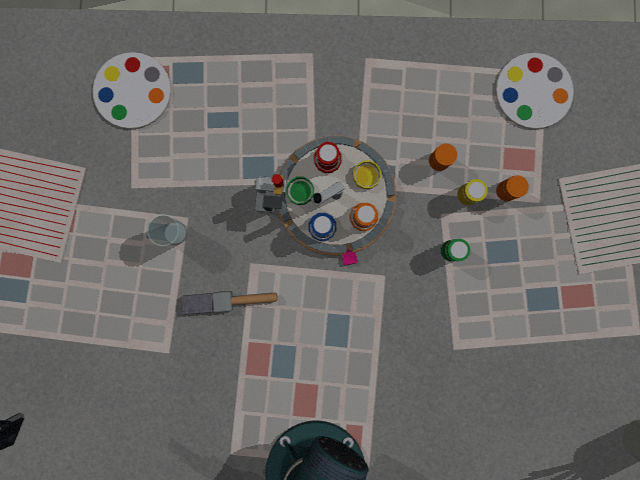

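View pics/side0.png

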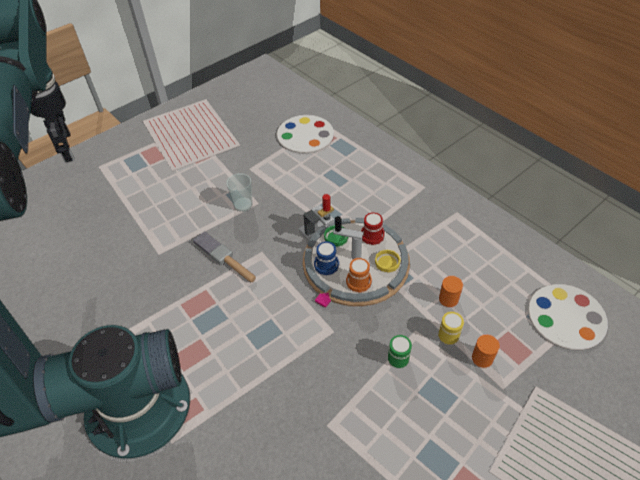

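The top view shows the carousel around (336,195), the magenta marker at (349,258), the red knob at (277,181), the dark lip at (270,200), the crank peg at (318,198) and the yellow ring at (367,175). The candidates for the yellow jar are (474,191), which is yellow with a white lid, and (443,157) and (513,188), which are orange. Only (474,191) fits the description, so I'll confirm it in an enlarged crop.

```bash
python3 - <<'E'
import cv2
i=cv2.imread("pics/top0.png")
a=cv2.resize(i[130:270,250:400],None,fx=4,fy=4,interpolation=cv2.INTER_CUBIC) # 600x560
b=cv2.resize(i[140:270,430:530],None,fx=2,fy=2,interpolation=cv2.INTER_CUBIC)
import numpy as np
c=np.zeros((560,800,3),np.uint8);c[:,:600]=a;c[:260,600:]=b
cv2.imwrite("pics/c0.png",c)
i=cv2.imread("pics/side0.png")
cv2.imwrite("pics/c1.png",cv2.resize(i[180:380,270:510],None,fx=3,fy=3,interpolation=cv2.INTER_CUBIC))
E
```

```text
(no output)
```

View pics/c0.png

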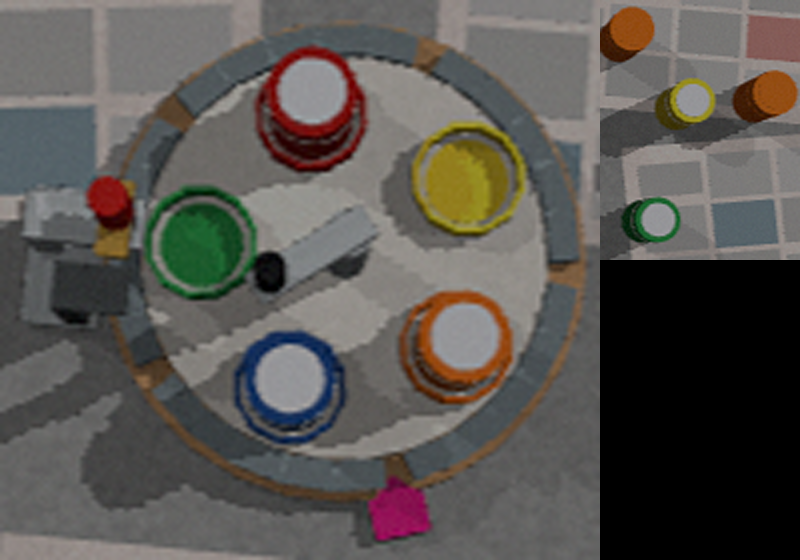

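View pics/c1.png

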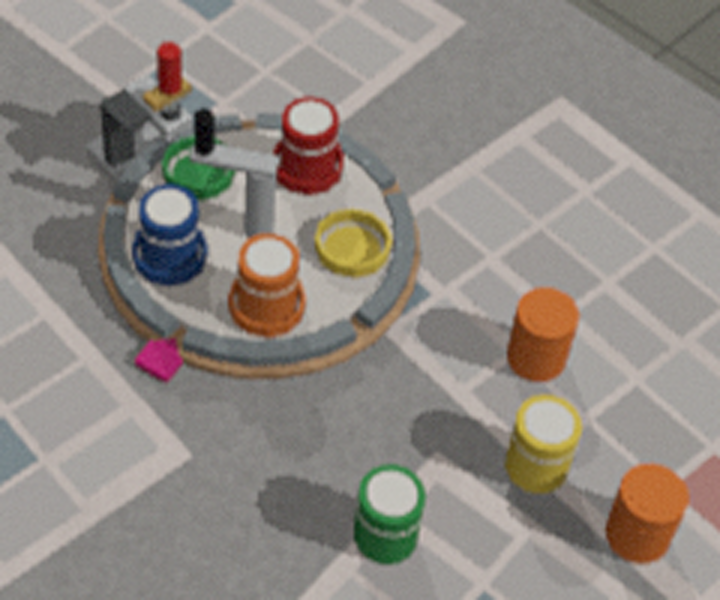

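The crops confirm it: the yellow jar with the white lid stands between two plain orange cylinders (c0 lid (692,100)). The places, lids, peg and knob are all readable, so I'll fit the caddy pose to them jointly.

```bash
cat > h.py <<'E'
import numpy as np
from scipy.spatial.transform import Rotation as R
from scipy.optimize import least_squares
np.set_printoptions(precision=4,suppress=True)
CAM={"top":(483.995,324.895,231.562,[0.4275,-0.0061,1.0382],[-2.2123,2.1631,-0.0813]),
"side":(561.129,327.3,240.029,[-0.0163,-0.6176,1.0808],[-2.3011,0.8883,-0.3026])}
def proj(n,p):
    f,cx,cy,e,o=CAM[n];c=R.from_rotvec(o).inv().apply(np.asarray(p)-e)
    return np.array([cx,cy])+f*c[:2]/c[2]
def pol(x,y,a,rad,z): return np.array([x+rad*np.cos(a),y+rad*np.sin(a),z])
def model(p):
    x,y,psi,q=p[:4];d=np.radians;Y=psi+np.pi+q
    m={"knob":pol(x,y,psi+d(72),.116,.134),"peg":pol(x,y,Y+np.pi,.045,.146)}
    for i,k in enumerate("yellow red green blue orange".split()):
        m[k+"_lid"]=pol(x,y,Y+d(72*i),.076,.084); m[k+"_ring"]=pol(x,y,Y+d(72*i),.076,.036)
    m["mark"]=pol(x,y,psi+np.pi,.151,.01)
    return m
E
cat > fit.py <<'E'
from h import *
t=lambda a,b:(250+a/4-.4,130+b/4-.4); s=lambda a,b:(270+a/3-.33,180+b/3-.33)
obs=[("top",k,t(*v)) for k,v in dict(knob=(108,196),peg=(271,267),red_lid=(313,92),blue_lid=(290,378),orange_lid=(467,337),yellow_ring=(469,178),green_ring=(201,242),mark=(401,534)).items()]
obs+=[("side",k,s(*v)) for k,v in dict(knob=(168,48),peg=(205,115),red_lid=(311,115),blue_lid=(169,208),orange_lid=(269,257),yellow_ring=(353,240),green_ring=(198,165)).items()]
def res(p):
    m=model(p);o=[]
    for n,k,u in obs: o+=list(proj(n,m[k])+(p[4:6] if n=="top" else p[6:8])-u)
    return np.r_[o,p[4:]/1.0]
f=least_squares(res,[.5,-.03,.1,2.3]+[0]*4,loss="soft_l1")
print(f.x)
for (n,k,u),e in zip(obs,f.fun[:-4].reshape(-1,2)): print(n,k,e)
m=model(f.x);print(m)
off={"top":f.x[4:6],"side":f.x[6:]}
J={}
for nm,a,b in(("yjar",(430+692/2-.25,140+100/2-.25),s(550,421)),("gjar",(430+657/2-300-.25,140+219/2-.25),s(392,493))):
    if nm=="yjar": a=(430+92/2-.25,a[1])
    else: a=(430+57/2-.25,a[1])
    g=least_squares(lambda q:np.r_[proj("top",[*q,.062])+off["top"]-a,proj("side",[*q,.062])+off["side"]-b],[.5,-.3]);print(nm,g.x,g.fun)
from rig import r
print(R.from_rotvec(r.state()["ee_rot"]).as_matrix())
E
python3 fit.py
```

```text
[ 0.58   -0.0305  0.2278  1.9169  0.3032  0.1928 -0.138  -0.8039]
top knob [-0.2149 -0.3515]
top peg [-0.2466  0.0463]
top red_lid [-0.1    -0.1414]
top blue_lid [0.0755 0.1926]
top orange_lid [-0.3646 -0.1011]
top yellow_ring [ 0.1108 -0.2181]
top green_ring [-0.0567 -0.174 ]
top mark [0.5362 0.6284]
side knob [0.4742 0.54  ]
side peg [-0.2959  0.1255]
side red_lid [-0.2193  1.1205]
side blue_lid [-0.135   0.0433]
side orange_lid [0.017  0.4379]
side yellow_ring [ 0.1466 -0.7167]
side green_ring [ 0.181 -0.714]
{'knob': array([0.59 , 0.085, 0.134]), 'peg': array([0.5556, 0.0073, 0.146 ]), 'yellow_lid': array([ 0.6213, -0.0943,  0.084 ]), 'yellow_ring': array([ 0.6213, -0.0943,  0.036 ]), 'red_lid': array([ 0.6534, -0.011 ,  0.084 ]), 'red_ring': array([ 0.6534, -0.011 ,  0.036 ]), 'green_lid': array([0.5841, 0.0454, 0.084 ]), 'green_ring': array([0.5841, 0.0454, 0.036 ]), 'blue_lid': array([ 0.5091, -0.0031,  0.084 ]), 'blue_ring': array([ 0.5091, -0.0031,  0.036 ]), 'orange_lid': array([ 0.532 , -0.0895,  0.084 ]), 'orange_ring': array([ 0.532 , -0.0895,  0.036 ]), 'mark': array([ 0.4329, -0.0646,  0.01  ])}
yjar [ 0.5891 -0.3144] [ 0.065  -0.1793 -0.1773  0.1181]
gjar [ 0.4665 -0.279 ] [ 0.0251  0.1033  0.0583 -0.1077]
[[-0.9398  0.3418 -0.0009]
 [ 0.3418  0.9398 -0.0018]
 [ 0.0002 -0.0021 -1.    ]]
```

The fit is subpixel: axis (0.580,-0.0305), yaw 0.228, carousel at 1.917 rad, yellow jar (0.589,-0.314). I'll move toward the peg, turning the closing axis to about -5°, which is nearly tangential for the peg and along the slide for the knob.

{"api": "step_arm", "payload": {"commands": [[60,-0.038,-0.026,0.003,7.5],[60,-0.076,-0.052,0.006,15],[60,-0.114,-0.078,0.009,22.5],[60,-0.152,-0.104,0.012,30],[60,-0.19,-0.13,0.015,37.5],[60,-0.228,-0.156,0.018,45],[60,-0.266,-0.182,0.021,52.5],[60,-0.304,-0.208,0.024,60],[60,-0.342,-0.234,0.027,67.5],[60,-0.38,-0.26,0.03,75]], "force": 35}}

```text
clock: 1.1
eef_pos: [0.4567, 0.1409, 0.2228]
ee_rot: [-2.321, -2.116, 0.0]
wrist_force: [0.1, 0.8, -0.5]
opening: 0.601
grip_force: 0.0
```

```bash
cat > d.py <<'E'
from h import *
import sys
from rig import r
def go(*a):
    s=r.state();M=R.from_rotvec(s["ee_rot"]).as_matrix()
    print("t",s["clock"],"pos",s["eef_pos"],"yhead",np.degrees(np.arctan2(M[1,1],M[0,1])),"tilt",M[2,:2],"F",s["wrist_force"],"open",s["opening"],s["grip_force"])
    print("xaxis",M[:,0],"yaxis",M[:,1])
    for p in a: print(p,"->",M.T@(np.array(p)-s["eef_pos"]))
if __name__=="__main__": go(*[list(map(float,x.split(","))) for x in sys.argv[1:]])
E
python3 d.py 0.5556,0.0073,0.134
python3 - <<'E'
from h import *
print(proj("side",[.552,.088,.083]),proj("side",[.552,.088,.11]),proj("top",[.552,.088,.083]))
E
```

```text
t 1.1 pos [0.4567 0.1409 0.2228] yhead -5.302445777992958 tilt [ 0.0002 -0.0005] F [ 0.1017  0.794  -0.4764] open 0.6005159691458435 0.0
xaxis [0.0924 0.9957 0.0002] yaxis [ 0.9957 -0.0924 -0.0005]
[0.5556, 0.0073, 0.134] -> [-0.1239  0.1108  0.0887]
[314.0291 218.9913] [313.6381 211.3134] [276.4841 201.585 ]
```

{"api": "step_arm", "payload": {"commands": [[60,-0.03,0.027,0,0],[60,-0.06,0.054,0,0],[60,-0.09,0.082,0,0],[60,-0.124,0.111,0.0,0],[60,-0.124,0.111,0.03,0],[60,-0.124,0.111,0.06,0],[60,-0.124,0.111,0.08,0],[60,-0.124,0.111,0.089,0],[60,-0.124,0.111,0.089,0],[60,-0.124,0.111,0.089,0]]}}

```text
clock: 2.1
eef_pos: [0.5566, 0.0096, 0.1353]
ee_rot: [2.315, 2.122, 0.002]
wrist_force: [0.2, 0.5, 1.0]
opening: 0.605
grip_force: 0.0
```

```bash
python3 d.py 0.5556,0.0073,0.134; python3 - <<'E'
from rig import get_image
import cv2
i=get_image("top")["image"];w=get_image("wrist")["image"]
cv2.imwrite("pics/p1.png",cv2.hconcat([cv2.resize(i[130:270,250:400],(428,400)),cv2.resize(w,(372,400))]))
E
```

```text
t 2.1 pos [0.5566 0.0096 0.1353] yhead -4.9711835294672655 tilt [0.0001 0.0015] F [0.1659 0.5138 1.0285] open 0.6048755983923828 0.0
xaxis [0.0867 0.9962 0.0001] yaxis [ 0.9962 -0.0867  0.0015]
[0.5556, 0.0073, 0.134] -> [-0.0024 -0.0008  0.0013]
```

View pics/p1.png

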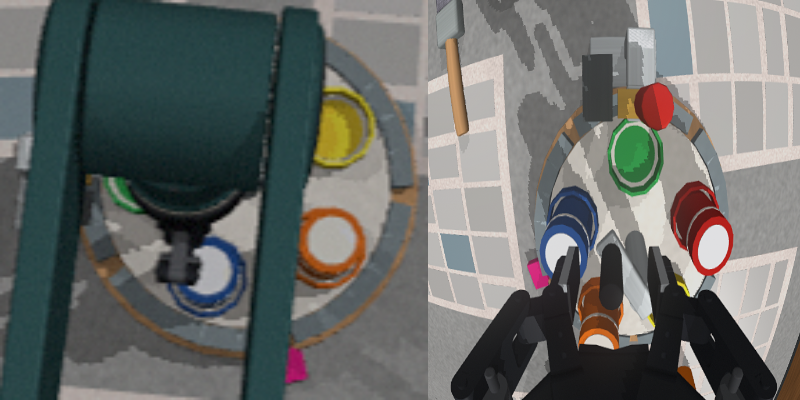

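The wrist view shows the peg (611,275) between the fingers at (565,275) and (655,275). I'll close on it.

{"api": "step_arm", "payload": {"commands": [[60,-0.002,0,0.001,0],[0,-0.002,0,0.001,0],[0,-0.002,0,0.001,0],[0,-0.002,0,0.001,0],[0,-0.002,0,0.001,0],[0,-0.002,0,0.001,0],[0,-0.002,0,0.001,0],[0,-0.002,0,0.001,0],[0,-0.002,0,0.001,0],[0,-0.002,0,0.001,0]], "force": 38}}

```text
clock: 3.2
eef_pos: [0.5559, 0.0079, 0.1338]
ee_rot: [-2.315, -2.123, -0.001]
wrist_force: [-2.9, 3.6, 5.3]
opening: 0.176
grip_force: 37.8
```

```bash
cat > arc.py <<'E'
from d import *
go()
s=r.state();M=R.from_rotvec(s["ee_rot"]).as_matrix()
c=np.array([.580,-.0305]);a0=np.arctan2(*(s["eef_pos"][:2]-c)[::-1]);print(np.degrees(a0),np.hypot(*(s["eef_pos"][:2]-c)))
b0=2.1447
for a in np.linspace(b0,.228,21)[1:]:
    d=.045*np.array([np.cos(a)-np.cos(b0),np.sin(a)-np.sin(b0)]);print((M.T@np.r_[d,0])[:2].round(4))
E
python3 arc.py
```

```text
t 3.2 pos [0.5559 0.0079 0.1338] yhead -4.971845420439732 tilt [0.0008 0.0003] F [-2.9093  3.5811  5.3135] open 0.17553381877981666 37.82609045505524
xaxis [0.0867 0.9962 0.0008] yaxis [ 0.9962 -0.0867  0.0003]
122.11361186037367 0.04532355586106648
[0.0025 0.0035]
[0.0046 0.0073]
[0.0064 0.0112]
[0.0077 0.0153]
[0.0087 0.0195]
[0.0093 0.0238]
[0.0095 0.0281]
[0.0092 0.0324]
[0.0086 0.0366]
[0.0075 0.0408]
[0.006  0.0449]
[0.0042 0.0488]
[0.002  0.0525]
[-0.0006  0.0559]
[-0.0034  0.0592]
[-0.0066  0.0621]
[-0.01    0.0647]
[-0.0137  0.067 ]
[-0.0176  0.0689]
[-0.0216  0.0704]
```

Gripped at radius 45.3 mm, where expected. I'll drive the first half of the arc.

{"api": "step_arm", "payload": {"commands": [[0,0.0025,0.0035,0,0],[0,0.0046,0.0073,0,0],[0,0.0064,0.0112,0,0],[0,0.0077,0.0153,0,0],[0,0.0087,0.0195,0,0],[0,0.0093,0.0238,0,0],[0,0.0095,0.0281,0,0],[0,0.0092,0.0324,0,0],[0,0.0086,0.0366,0,0],[0,0.0075,0.0408,0,0]]}}

```text
clock: 4.2
eef_pos: [0.598, 0.0108, 0.1338]
ee_rot: [2.315, 2.121, 0.0]
wrist_force: [-0.4, -0.9, 5.8]
opening: 0.176
grip_force: 37.9
```

{"api": "step_arm", "payload": {"commands": [[0,-0.0015,0.0041,0,0],[0,-0.0033,0.008,0,0],[0,-0.0055,0.0117,0,0],[0,-0.0081,0.0151,0,0],[0,-0.0109,0.0184,0,0],[0,-0.0141,0.0213,0,0],[0,-0.0175,0.0239,0,0],[0,-0.0212,0.0262,0,0],[0,-0.0251,0.0281,0,0],[0,-0.0291,0.0296,0,0]]}}

```text
clock: 5.2
eef_pos: [0.6237, -0.0212, 0.1338]
ee_rot: [2.316, 2.122, -0.003]
wrist_force: [-5.1, 0.1, 6.5]
opening: 0.176
grip_force: 38.1
```

```bash
python3 arc.py|head -3; python3 - <<'E'
from rig import get_image
import cv2
i=get_image("side")["image"];t=get_image("top")["image"]
cv2.imwrite("pics/s2f.png",i);cv2.imwrite("pics/t2f.png",t)
a=cv2.resize(i[180:330,280:430],(400,400),interpolation=cv2.INTER_CUBIC)
cv2.imwrite("pics/p2.png",cv2.hconcat([a,cv2.resize(t[130:280,260:410],(400,400),interpolation=cv2.INTER_CUBIC)]))
E
```

```text
t 5.2 pos [ 0.6237 -0.0212  0.1338] yhead -5.011636013965376 tilt [-0.0017 -0.0012] F [-5.1001  0.0949  6.523 ] open 0.1759147212269191 38.06202471256256
xaxis [ 0.0874  0.9962 -0.0017] yaxis [ 0.9962 -0.0874 -0.0012]
12.009006435540439 0.04472194705742255
```

View pics/p2.png

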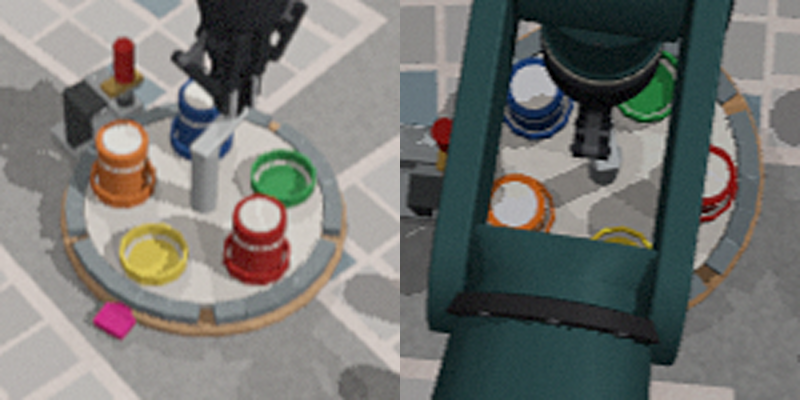

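The side view shows the yellow ring (153,253) radially in line with the magenta marker (115,320). I'll refine the angle from the lids.

```bash
python3 - <<'E'
from h import *
X=np.array([.58,-.0305,.2278,0,.3032,.1928,-.138,-.8039])
import re
s=open("fit.py").read().split("t=lambda")[1].split("J={}")[0]
import io,contextlib
ns=dict(globals())
with contextlib.redirect_stdout(io.StringIO()): exec("t=lambda"+s,ns)
X=ns["f"].x; print(X)
k=.375
S=lambda a,b:np.array((280+a*k-.3,180+b*k-.3));T=lambda a,b:np.array((260+(a-400)*k-.3,130+b*k-.3))
obs=[("side","orange_lid",S(122,136)),("side","red_lid",S(260,213)),("side","yellow_ring",S(154,248)),("side","green_ring",S(283,172)),("top","blue_lid",T(535,83)),("top","orange_lid",T(520,201))]
def res(q):
    p=X.copy();p[3]=q[0];m=model(p)
    return np.r_[tuple(proj(n,m[kk])+(p[4:6] if n=="top" else p[6:8])-u for n,kk,u in obs)]
g=least_squares(res,[0.],loss="soft_l1");print(np.degrees(g.x),g.fun)
for i in range(6):
    o=obs;obs=[o[i]];print(o[i][:2],np.degrees(least_squares(res,[0.]).x));obs=o
E
```

```text
[ 0.58   -0.0305  0.2278  1.9169  0.3032  0.1928 -0.138  -0.8039]
[-2.7908] [ 0.2748  0.8863 -0.6684  1.4128 -0.68    0.404   0.3414  1.2789 -0.5295
  1.5473 -2.0663  1.2283]
('side', 'orange_lid') [-4.2657]
('side', 'red_lid') [-0.35]
('side', 'yellow_ring') [-2.0856]
('side', 'green_ring') [0.063]
('top', 'blue_lid') [-4.9608]
('top', 'orange_lid') [-3.0436]
```

```bash
cat > lid.py <<'E'
from h import *
import cv2,sys
H=dict(red=(0,4),orange=(6,16),blue=(105,125),yellow=(24,34),green=(50,80))
def holes(fn,col,box):
    x0,y0,x1,y1=box;i=cv2.resize(cv2.imread(fn)[y0:y1,x0:x1],None,fx=4,fy=4,interpolation=cv2.INTER_CUBIC)
    h=cv2.cvtColor(i,cv2.COLOR_BGR2HSV);lo,hi=H[col]
    m=((h[...,0]>=lo)&(h[...,0]<=hi)|((col=="red")&(h[...,0]>175)))&(h[...,1]>100)
    m=cv2.morphologyEx(m.astype(np.uint8),cv2.MORPH_CLOSE,np.ones((3,3)))
    c,hr=cv2.findContours(m,cv2.RETR_CCOMP,cv2.CHAIN_APPROX_NONE)
    o=[]
    for a,k in zip(c,hr[0]):
        if k[3]>=0 and cv2.contourArea(a)>400:
            M=cv2.moments(a);o.append((M["m00"]/16,x0+(M["m10"]/M["m00"]+.5)/4-.5,y0+(M["m01"]/M["m00"]+.5)/4-.5))
    return sorted(o)[::-1][:2]
if __name__=="__main__":
  for fn,b in(("top0",(262,130,400,265)),("side0",(295,195,415,305)),("t2f",(262,130,400,265)),("s2f",(295,195,415,305))):
    for c in("red","orange","blue"): print(fn,c,np.round(holes(f"pics/{fn}.png",c,b),2).tolist())
E
python3 lid.py
```

```text
top0 red [[239.53, 327.61, 152.35], [27.84, 317.01, 161.26]]
top0 orange [[238.34, 365.84, 213.65], [40.88, 363.42, 225.8]]
top0 blue [[254.41, 322.06, 224.2]]
side0 red []
side0 orange [[165.97, 359.15, 265.38]]
side0 blue []
t2f red []
t2f orange []
t2f blue []
s2f red [[170.44, 376.99, 260.27]]
s2f orange [[147.12, 325.3, 231.76], [30.72, 325.45, 242.93]]
s2f blue []
```

```bash
cat > q.py <<'E'
from h import *
obs=[("top0",0,"top","red_lid",(327.61,152.35)),("top0",0,"top","orange_lid",(365.84,213.65)),("top0",0,"top","blue_lid",(322.06,224.2)),
("s",0,"side","orange_lid",(359.15,265.38)),("s",1,"side","red_lid",(376.99,260.27)),("s",1,"side","orange_lid",(325.3,231.76)),
("t",0,"top","knob",(276.6,178.6)),("t",0,"top","mark",(349.85,263.1)),("t",0,"top","yellow_ring",(366.85,174.1)),("t",0,"top","green_ring",(299.85,190.1)),("s",0,"side","knob",(325.7,195.7))]
def res(p):
    o=[]
    for _,w,n,k,u in obs:
        m=model([p[0],p[1],p[2],p[3+w]]);o+=list(proj(n,m[k])+(p[5:7] if n=="top" else p[7:9])-u)
    return np.r_[o,p[5:]]
f=least_squares(res,[.58,-.03,.23,1.9,0,0,0,0,0])
cov=np.linalg.inv(f.jac.T@f.jac)*.1
print(f.x[:2],np.degrees(f.x[2:5]),f.x[5:],"sd",cov.diagonal()[:5]**.5*[1,1,57.3,57.3,57.3]);print(f.fun[:-4].reshape(-1,2))
E
python3 q.py
```

```text
[ 0.5802 -0.0299] [ 13.0968 109.7873  -1.5308] [ 0.4478  0.2307 -0.1908 -0.8061] sd [0.0006 0.0005 0.1868 0.2823 0.505 ]
[[-0.0467  0.0439]
 [-0.042   0.0309]
 [-0.0715  0.0262]
 [ 0.0077  0.1711]
 [-0.0509  0.143 ]
 [ 0.0009  0.1547]
 [-0.4249 -0.3743]
 [ 0.4257  0.5563]
 [-0.0607 -0.2801]
 [-0.2277 -0.2336]
 [ 0.233   0.3372]]
```

The lids give q ≈ -1.5°, so I'll nudge the peg 1.3 mm back, then release and rise.

{"api": "step_arm", "payload": {"commands": [[0,0.0007,0,0,0],[0,0.0013,0,0,0],[0,0.0013,0,0,0],[0,0.0013,0,0,0],[60,0.0013,0,0,0],[60,0.0013,0,0,0],[60,0.0013,0,0,0],[60,0.0013,0,0,0],[60,0.0013,0,-0.03,0],[60,0.0013,0,-0.06,0]]}}

```text
clock: 6.3
eef_pos: [0.6235, -0.0187, 0.192]
ee_rot: [-2.314, -2.121, 0.004]
wrist_force: [0.5, -0.1, -0.6]
opening: 0.603
grip_force: 0.0
```

```bash
python3 d.py 0.5904,0.0849,0.184;  python3 - <<'E'
from rig import get_image
import cv2
from lid import *
for n,b in(("side",(295,195,415,305)),("top",(262,130,400,265))):
    cv2.imwrite(f"pics/{n}3f.png",get_image(n)["image"])
    for c in("red","orange","blue"): print(n,c,np.round(holes(f"pics/{n}3f.png",c,b),2).tolist())
E
```

```text
t 6.3 pos [ 0.6235 -0.0187  0.192 ] yhead -4.981769154208482 tilt [ 0.     -0.0039] F [ 0.4677 -0.0803 -0.6091] open 0.6027285396908103 0.0
xaxis [0.0868 0.9962 0.    ] yaxis [ 0.9962 -0.0868 -0.0039]
[0.5904, 0.0849, 0.184] -> [ 0.1004 -0.0419  0.0082]
side red [[171.22, 377.49, 259.98]]
side orange [[146.69, 325.14, 232.17]]
side blue []
top red []
top orange [[238.31, 303.23, 207.62]]
top blue [[249.66, 308.55, 163.38]]
```

```bash
sed -e 's/(376.99,260.27)/(377.49,259.98)/;s/(325.3,231.76)/(325.14,232.17)/' -e 's/^obs=\[/obs=[("t",1,"top","orange_lid",(303.23,207.62)),("t",1,"top","blue_lid",(308.55,163.38)),/' q.py > q2.py; python3 q2.py
```

```text
[ 0.5802 -0.0299] [ 13.0981 109.7828  -0.4969] [ 0.4469  0.234  -0.1883 -0.8102] sd [0.0005 0.0005 0.185  0.2807 0.336 ]
[[-0.0414 -0.0136]
 [-0.0129  0.0309]
 [-0.0369  0.0403]
 [-0.0355  0.0293]
 [-0.0656  0.0222]
 [ 0.0181  0.1684]
 [-0.0638  0.1416]
 [-0.0098  0.1654]
 [-0.4167 -0.3764]
 [ 0.4346  0.5531]
 [-0.0523 -0.2813]
 [-0.2201 -0.2384]
 [ 0.2438  0.3347]]
```

The angle is now -0.5°, about 1 mm at the rim, which is within tolerance. Next I'll go to the knob, whose slide direction is tool -y.

{"api": "step_arm", "payload": {"commands": [[60,0.035,-0.015,0,0],[60,0.07,-0.03,0,0],[60,0.101,-0.042,0,0],[60,0.101,-0.042,0,0],[60,0.101,-0.042,0.03,0],[60,0.101,-0.042,0.05,0],[60,0.101,-0.042,0.062,0],[60,0.101,-0.042,0.062,0],[60,0.101,-0.042,0.062,0],[60,0.101,-0.042,0.062,0]], "force": 50}}

```text
clock: 7.4
eef_pos: [0.5922, 0.0852, 0.1329]
ee_rot: [2.315, 2.121, 0.004]
wrist_force: [0.1, 0.2, 0.2]
opening: 0.602
grip_force: 0.0
```

```bash
python3 d.py 0.5901,0.0857,0.130; python3 - <<'E'
from rig import get_image
import cv2
i=get_image("side")["image"];w=get_image("wrist")["image"]
cv2.imwrite("pics/p3.png",cv2.hconcat([cv2.resize(i[160:290,270:410],(428,400)),cv2.resize(w,(372,400))]))
E
```

```text
t 7.4 pos [0.5922 0.0852 0.1329] yhead -5.006678389917595 tilt [0.0004 0.0029] F [0.0969 0.2419 0.2031] open 0.6023165858583861 0.0
xaxis [0.0873 0.9962 0.0004] yaxis [ 0.9962 -0.0873  0.0029]
[0.5901, 0.0857, 0.13] -> [ 0.0003 -0.0022  0.0029]
```

View pics/p3.png

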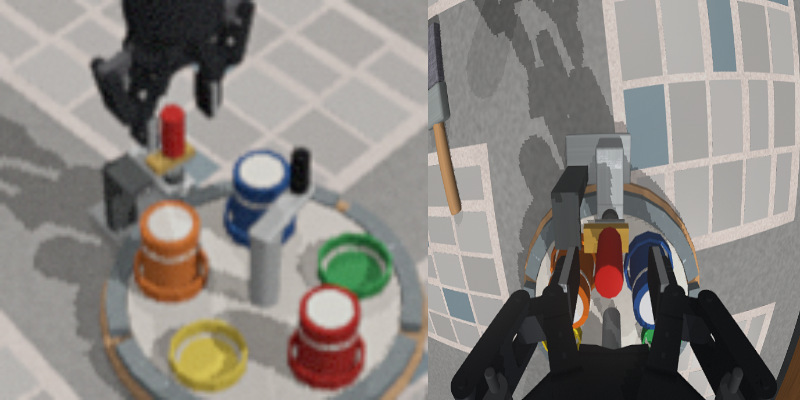

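The knob is between the fingers, with its top at wrist px (609,280). I'll grip it and see where it settles.

{"api": "step_arm", "payload": {"commands": [[60,0,-0.002,0.003,0],[0,0,-0.002,0.003,0],[0,0,-0.002,0.003,0],[0,0,-0.002,0.003,0],[0,0,-0.002,0.003,0],[0,0,-0.002,0.003,0],[0,0,-0.002,0.003,0],[0,0,-0.002,0.003,0],[0,0,-0.002,0.003,0],[0,0,-0.002,0.003,0]], "force": 60}}

```text
clock: 8.5
eef_pos: [0.5891, 0.0857, 0.1285]
ee_rot: [-2.316, -2.123, -0.0]
wrist_force: [-2.3, 0.7, 2.8]
opening: 0.214
grip_force: 58.6
```

{"api": "step_arm", "payload": {"commands": [[0,0,0,0.002,0],[0,0,0,0.004,0],[0,0,0,0.006,0],[0,0,0,0.008,0],[0,0,0,0.01,0],[0,0,0,0.012,0],[0,0,0,0.014,0],[0,0,0,0.016,0],[0,0,0,0.016,0],[0,0,0,0.016,0]]}}

```text
clock: 9.5
eef_pos: [0.5893, 0.0857, 0.1138]
ee_rot: [2.316, 2.122, 0.001]
wrist_force: [-5.0, 1.3, 9.2]
opening: 0.211
grip_force: 59.3
```

It went down 14.7 mm at about 9 N, so the pin is in the notch. I'll press the remaining 2 mm and then slide.

{"api": "step_arm", "payload": {"commands": [[0,0,0,0.001,0],[0,0,0,0.002,0],[0,0,0,0.002,0],[0,0,-0.003,0.002,0],[0,0,-0.007,0.002,0],[0,0,-0.011,0.002,0],[0,0,-0.015,0.002,0],[0,0,-0.019,0.002,0],[0,0,-0.022,0.002,0],[0,0,-0.022,0.002,0]]}}

```text
clock: 10.5
eef_pos: [0.5696, 0.0873, 0.1133]
ee_rot: [2.312, 2.119, 0.009]
wrist_force: [-0.5, -1.0, 9.2]
opening: 0.213
grip_force: 59.5
```

{"api": "step_arm", "payload": {"commands": [[0,0,-0.001,0,0],[0,0,-0.002,0,0],[0,0,-0.003,0,0],[0,0,-0.003,0,0],[0,0,-0.003,0,0],[0,0,-0.003,0,0],[0,0,-0.003,0,0],[0,0,-0.003,0,0],[0,0,-0.003,0,0],[0,0,-0.003,0,0]]}}

```text
clock: 11.5
eef_pos: [0.567, 0.0875, 0.1132]
ee_rot: [2.312, 2.119, 0.009]
wrist_force: [0.9, -1.2, 8.8]
opening: 0.215
grip_force: 59.5
```

```bash
python3 d.py
```

```text
t 11.5 pos [0.567  0.0875 0.1132] yhead -4.999146266483157 tilt [0.0005 0.008 ] F [ 0.8562 -1.1673  8.8348] open 0.21474839629870213 59.474462270736694
xaxis [0.0871 0.9962 0.0005] yaxis [ 0.9962 -0.0871  0.008 ]
```

The keeper is at about 22 mm with low force, so it is under the lip. I'll release, rise and look.

{"api": "step_arm", "payload": {"commands": [[0,0,0,-0.001,0],[0,0,0,-0.002,0],[60,0,0,-0.002,0],[60,0,0,-0.002,0],[60,0,0,-0.002,0],[60,0,0,-0.002,0],[60,0,0,-0.03,0],[60,0,0,-0.06,0],[60,0,0,-0.1,0],[60,0,0,-0.1,0]]}}

```text
clock: 12.5
eef_pos: [0.5673, 0.088, 0.2172]
ee_rot: [2.31, 2.117, 0.015]
wrist_force: [0.5, 0.1, 0.5]
opening: 0.6
grip_force: 0.0
```

```bash
python3 d.py 0.589,-0.314,0.213; python3 - <<'E'
from rig import get_image
import cv2
i=get_image("side")["image"];w=get_image("wrist")["image"]
cv2.imwrite("pics/p4.png",cv2.hconcat([cv2.resize(i[160:290,270:410],(428,400)),cv2.resize(w,(372,400))]))
E
```

```text
t 12.5 pos [0.5673 0.088  0.2172] yhead -4.979655878523981 tilt [0.0018 0.0125] F [0.5427 0.0526 0.5183] open 0.5998193217062011 0.0
xaxis [0.0868 0.9962 0.0018] yaxis [ 0.9961 -0.0868  0.0125]
[0.589, -0.314, 0.213] -> [-0.3986  0.0565  0.0042]
```

View pics/p4.png

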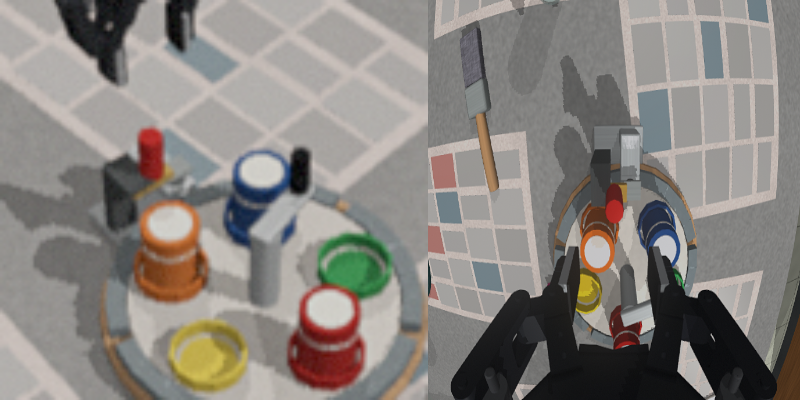

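The knob is trapped: it sits low and shifted at (152,150), beneath and beside the dark lip, with the yellow place still at the marker. On to the yellow jar, with heading -22° to clear both orange neighbours.

{"api": "step_arm", "payload": {"commands": [[100,-0.04,0.006,0,2],[100,-0.08,0.012,0,4],[100,-0.12,0.018,0,6],[100,-0.16,0.024,0,8],[100,-0.2,0.03,0,10],[100,-0.24,0.036,0,12],[100,-0.28,0.042,0,14],[100,-0.32,0.048,0,16],[100,-0.36,0.053,0,17],[100,-0.398,0.057,0,17]]}}

```text
clock: 13.6
eef_pos: [0.5856, -0.315, 0.2072]
ee_rot: [-2.601, -1.754, 0.003]
wrist_force: [0.4, -0.5, 1.1]
opening: 1.001
grip_force: 0.0
```

{"api": "step_arm", "payload": {"commands": [[100,0,0,0,0],[100,0,0,0,0],[100,0,0,0.02,0],[100,0,0,0.05,0],[100,0,0,0.07,0],[100,0,0,0.08,0],[100,0,0,0.08,0],[100,0,0,0.08,0],[100,0,0,0.08,0],[100,0,0,0.08,0]]}}

```text
clock: 14.6
eef_pos: [0.5872, -0.314, 0.1321]
ee_rot: [2.602, 1.756, 0.002]
wrist_force: [-0.0, 0.2, -0.1]
opening: 1.001
grip_force: 0.0
```

```bash
python3 d.py 0.589,-0.314,0.048; python3 - <<'E'
from rig import get_image
import cv2
i=get_image("side")["image"];w=get_image("wrist")["image"]
cv2.imwrite("pics/p5.png",cv2.hconcat([cv2.resize(i[240:390,370:520],(400,400)),cv2.resize(w,(400,400))]))
E
```

```text
t 14.6 pos [ 0.5872 -0.314   0.1321] yhead -21.977827045453566 tilt [-0.0004  0.0031] F [-0.0343  0.1918 -0.1334] open 1.0013033613697522 0.0
xaxis [ 0.3742  0.9273 -0.0004] yaxis [ 0.9273 -0.3742  0.0031]
[0.589, -0.314, 0.048] -> [0.0007 0.0014 0.0842]
```

View pics/p5.png

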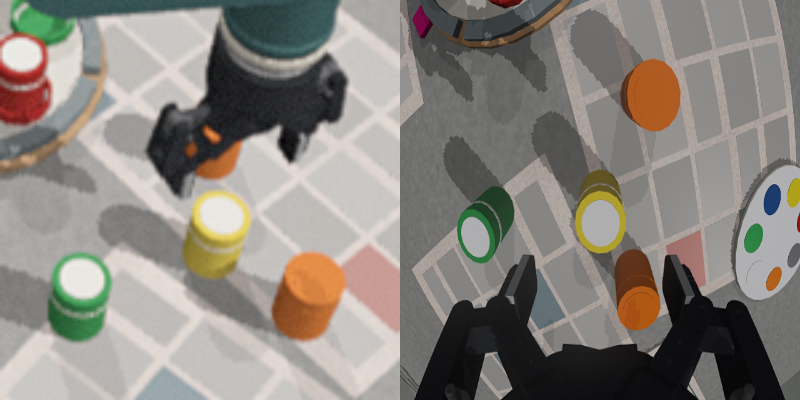

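The yellow jar (600,222) is centred laterally between the fingers, and both orange neighbours are clear of the finger paths. I'll descend and grip.

{"api": "step_arm", "payload": {"commands": [[100,0.001,0.001,0.015,0],[100,0.001,0.001,0.03,0],[100,0.001,0.001,0.045,0],[100,0.001,0.001,0.06,0],[100,0.001,0.001,0.072,0],[100,0.001,0.001,0.08,0],[100,0.001,0.001,0.084,0],[100,0.001,0.001,0.084,0],[100,0.001,0.001,0.084,0],[100,0.001,0.001,0.084,0]], "force": 30}}

```text
clock: 15.7
eef_pos: [0.5884, -0.3135, 0.0474]
ee_rot: [2.603, 1.756, 0.001]
wrist_force: [0.9, 0.3, 0.5]
opening: 0.999
grip_force: 0.0
```

{"api": "step_arm", "payload": {"commands": [[60,0,0,0,0],[50,0,0,0,0],[40,0,0,0,0],[40,0,0,0,0],[40,0,0,0,0],[40,0,0,0,0],[40,0,0,0,0],[40,0,0,0,0],[40,0,0,0,0],[40,0,0,0,0]]}}

```text
clock: 16.7
eef_pos: [0.5881, -0.3133, 0.0468]
ee_rot: [2.604, 1.757, 0.001]
wrist_force: [1.0, 0.4, 3.3]
opening: 0.533
grip_force: 31.3
```

```bash
python3 d.py
```

```text
t 16.7 pos [ 0.5881 -0.3133  0.0468] yhead -21.986676048133415 tilt [-0.     0.001] F [0.9813 0.3523 3.2655] open 0.5331064351077536 31.278113275766373
xaxis [ 0.3744  0.9273 -0.    ] yaxis [ 0.9273 -0.3744  0.001 ]
```

Gripped at 45 mm. I'll lift, then transfer to above the loading point at (0.5062,-0.0471), turning -35° so the jaws close radially.

{"api": "step_arm", "payload": {"commands": [[40,0,0,-0.01,0],[40,0,0,-0.025,0],[40,0,0,-0.05,0],[40,0,0,-0.08,0],[40,0,0,-0.11,0],[40,0,0,-0.13,0],[40,0,0,-0.13,0],[40,0.01,-0.008,-0.13,-1],[40,0.025,-0.02,-0.13,-3],[40,0.045,-0.036,-0.13,-6]]}}

```text
clock: 17.7
eef_pos: [0.5696, -0.2566, 0.173]
ee_rot: [-2.503, -1.89, 0.003]
wrist_force: [-0.0, 1.2, -1.3]
opening: 0.524
grip_force: 31.1
```

```bash
python3 d.py .5062,-.0471,.177
```

```text
t 17.7 pos [ 0.5696 -0.2566  0.173 ] yhead -15.89765093717067 tilt [ 0.0016 -0.0054] F [-0.025   1.1871 -1.3427] open 0.5242887366312391 31.11186057329178
xaxis [0.2739 0.9617 0.0016] yaxis [ 0.9617 -0.2739 -0.0054]
[0.5062, -0.0471, 0.177] -> [ 0.1841 -0.1184 -0.0031]
```

{"api": "step_arm", "payload": {"commands": [[40,0.028,-0.018,0,-4],[40,0.058,-0.037,0,-9],[40,0.088,-0.056,0,-14],[40,0.118,-0.075,0,-19],[40,0.144,-0.092,0,-24],[40,0.164,-0.105,0,-27],[40,0.178,-0.114,0,-29],[40,0.184,-0.118,0,-29],[40,0.184,-0.118,0,-29],[40,0.184,-0.118,0,-29]]}}

```text
clock: 18.7
eef_pos: [0.5086, -0.0491, 0.1759]
ee_rot: [1.956, 2.458, -0.001]
wrist_force: [-0.3, -0.2, -1.1]
opening: 0.527
grip_force: 31.1
```

{"api": "step_arm", "payload": {"commands": [[40,0,0,0.01,0],[40,0,0,0.025,0],[40,0,0,0.04,0],[40,0,0,0.055,0],[40,0,0,0.065,0],[40,0,0,0.07,0],[40,0,0,0.07,0],[40,0,0,0.07,0],[40,0,0,0.07,0],[40,0,0,0.07,0]]}}

```text
clock: 19.7
eef_pos: [0.509, -0.0486, 0.1072]
ee_rot: [1.954, 2.458, 0.001]
wrist_force: [0.0, 0.3, -1.7]
opening: 0.532
grip_force: 31.1
```

```bash
python3 d.py .5062,-.0471,.07; python3 - <<'E'
from rig import get_image
import cv2
i=get_image("side")["image"];cv2.imwrite("pics/s6.png",i);w=get_image("wrist")["image"]
cv2.imwrite("pics/p6.png",cv2.hconcat([cv2.resize(i[200:320,280:400],(400,400),interpolation=cv2.INTER_CUBIC),cv2.resize(w[100:480,130:510],(400,400))]))
E
```

```text
t 19.7 pos [ 0.509  -0.0486  0.1072] yhead 13.01807998499597 tilt [-0.0006  0.0016] F [ 0.0346  0.286  -1.6903] open 0.5321667631214774 31.107638329267502
xaxis [-0.2253  0.9743 -0.0006] yaxis [0.9743 0.2253 0.0016]
[0.5062, -0.0471, 0.07] -> [ 0.0021 -0.0024  0.0372]
```

{"api": "step_arm", "payload": {"commands": [[40,0.002,-0.0024,0,0],[40,0.002,-0.0024,0.004,0],[40,0.002,-0.0024,0.008,0],[40,0.002,-0.0024,0.012,0],[40,0.002,-0.0024,0.015,0],[40,0.002,-0.0024,0.017,0],[40,0.002,-0.0024,0.017,0],[40,0.002,-0.0024,0.017,0],[40,0.002,-0.0024,0.017,0],[40,0.002,-0.0024,0.017,0]]}}

```text
clock: 20.8
eef_pos: [0.5059, -0.0472, 0.0895]
ee_rot: [1.955, 2.459, 0.001]
wrist_force: [-0.5, -0.5, -1.8]
opening: 0.531
grip_force: 31.1
```

```bash
python3 d.py .5062,-.0471,.069; python3 - <<'E'
from rig import get_image
import cv2
i=get_image("side")["image"];w=get_image("wrist")["image"]
cv2.imwrite("pics/p6.png",cv2.hconcat([cv2.resize(i[210:300,300:390],(400,400),interpolation=cv2.INTER_CUBIC),cv2.resize(w[80:480,120:520],(400,400))]))
E
```

```text
t 20.8 pos [ 0.5059 -0.0472  0.0895] yhead 13.01292818472663 tilt [-0.0001  0.0005] F [-0.4964 -0.5414 -1.8394] open 0.5308396836821561 31.10796019434929
xaxis [-0.2252  0.9743 -0.0001] yaxis [0.9743 0.2252 0.0005]
[0.5062, -0.0471, 0.069] -> [-0.      0.0003  0.0205]
```

View pics/p6.png

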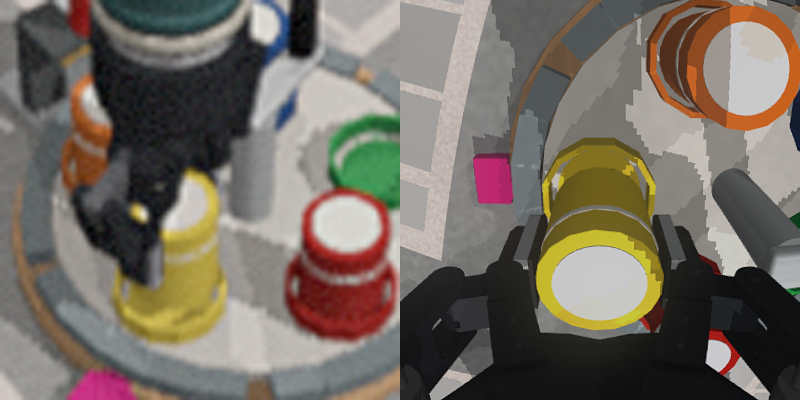

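The jar (600, wrist view) is concentric with the yellow ring (543–657). I'll lower it gently.

{"api": "step_arm", "payload": {"commands": [[40,0,0,0.002,0],[40,0,0,0.004,0],[40,0,0,0.006,0],[40,0,0,0.008,0],[40,0,0,0.01,0],[40,0,0,0.012,0],[40,0,0,0.014,0],[40,0,0,0.016,0],[40,0,0,0.017,0],[40,0,0,0.017,0]]}}

```text
clock: 21.9
eef_pos: [0.5056, -0.0471, 0.0721]
ee_rot: [-1.955, -2.459, 0.0]
wrist_force: [-0.5, -0.3, -0.9]
opening: 0.527
grip_force: 31.1
```

{"api": "step_arm", "payload": {"commands": [[40,0,0,0.0005,0],[40,0,0,0.001,0],[40,0,0,0.0015,0],[40,0,0,0.002,0],[40,0,0,0.0025,0],[40,0,0,0.003,0],[40,0,0,0.0035,0],[40,0,0,0.0035,0],[40,0,0,0.0035,0],[40,0,0,0.0035,0]]}}

```text
clock: 22.9
eef_pos: [0.5057, -0.0471, 0.0688]
ee_rot: [-1.955, -2.459, -0.0]
wrist_force: [-0.2, 1.3, -1.2]
opening: 0.522
grip_force: 31.1
```

{"api": "step_arm", "payload": {"commands": [[40,0,0,0.0003,0],[40,0,0,0.0006,0],[40,0,0,0.0009,0],[40,0,0,0.0012,0],[40,0,0,0.0012,0],[40,0,0,0.0012,0],[40,0,0,0.0012,0],[40,0,0,0.0012,0],[40,0,0,0.0012,0],[40,0,0,0.0012,0]]}}

```text
clock: 23.9
eef_pos: [0.5058, -0.0473, 0.0687]
ee_rot: [1.955, 2.458, 0.0]
wrist_force: [-2.7, 0.2, 5.9]
opening: 0.535
grip_force: 31.7
```

Contact is about 6–7 N on the floor. I'll release slowly and rise.

{"api": "step_arm", "payload": {"commands": [[54,0,0,-0.0005,0],[56,0,0,-0.0005,0],[60,0,0,-0.0005,0],[66,0,0,-0.0005,0],[75,0,0,-0.0005,0],[85,0,0,-0.0005,0],[85,0,0,-0.0005,0],[85,0,0,-0.0005,0],[85,0,0,-0.005,0],[85,0,0,-0.015,0]]}}

```text
clock: 24.9
eef_pos: [0.5035, -0.0469, 0.0803]
ee_rot: [-1.952, -2.454, 0.004]
wrist_force: [0.4, -1.1, -0.2]
opening: 0.844
grip_force: 0.0
```

{"api": "step_arm", "payload": {"commands": [[85,0,0,-0.015,0],[85,0,0,-0.03,0],[85,0,0,-0.05,0],[85,0,0,-0.08,0],[85,0,0,-0.11,0],[85,0,0,-0.14,0],[85,-0.03,-0.03,-0.14,0],[85,-0.07,-0.05,-0.14,0],[85,-0.11,-0.06,-0.14,0],[85,-0.11,-0.06,-0.14,0]]}}

```text
clock: 25.9
eef_pos: [0.472, -0.1721, 0.2235]
ee_rot: [1.96, 2.45, -0.002]
wrist_force: [-0.2, 1.3, -0.0]
opening: 0.849
grip_force: 0.0
```

```bash
python3 d.py; python3 - <<'E'
from rig import get_image
from lid import *
for n,b in(("side",(295,195,415,305)),("top",(262,130,400,265))):
    cv2.imwrite(f"pics/{n}7.png",get_image(n)["image"])
    for c in("yellow","orange","red","blue"): print(n,c,np.round(holes(f"pics/{n}7.png",c,b),2).tolist())
X=[.5802,-.0299,np.radians(13.1),0];m=model(X)
for k in("yellow_lid","orange_lid","red_lid","blue_lid"): print(k,proj("side",m[k])+[-.188,-.81],proj("top",m[k])+[.447,.234])
sl=m["knob"]+np.array([*(.023*np.array([np.cos(np.radians(175.1)),np.sin(np.radians(175.1))])),-.012])
print("knob locked",proj("side",sl)+[-.188,-.81],"up",proj("side",m["knob"])+[-.188,-.81])
i=cv2.imread("pics/side7.png");h=cv2.cvtColor(i,cv2.COLOR_BGR2HSV)[180:230,300:340];y,x=np.where(((h[...,0]<4)|(h[...,0]>175))&(h[...,1]>180)&(h[...,2]>90));print("red px",x.min()+300,x.max()+300,y.min()+180,y.max()+180)
E
```

```text
t 25.9 pos [ 0.472  -0.1721  0.2235] yhead 12.684677358761048 tilt [-0.0034  0.0014] F [-0.2015  1.2988 -0.0103] open 0.8489002734522968 0.0
xaxis [-0.2196  0.9756 -0.0034] yaxis [0.9756 0.2196 0.0014]
side yellow []
side orange [[148.72, 324.97, 232.58]]
side red []
side blue []
top yellow [[242.12, 345.88, 225.77], [79.0, 339.61, 233.23]]
top orange [[238.91, 303.57, 208.3], [67.91, 306.59, 217.38]]
top red [[242.81, 374.66, 192.61], [82.16, 368.06, 200.87]]
top blue [[247.53, 308.05, 163.97], [87.0, 308.88, 174.73]]
yellow_lid [337.8945 260.9184] [344.5131 226.3106]
orange_lid [325.0508 232.5472] [303.3637 207.8978]
red_lid [377.6581 259.9874] [374.582  193.1354]
blue_lid [354.7865 215.2895] [308.3241 163.6551]
knob locked [318.2369 203.9069] up [325.9475 196.0417]
red px 316 322 202 217
```

The lock is confirmed: knob px match the locked prediction. The lid is about 2.8 mm off centre in the top view, so I'll back away and cross-check height and tilt from the side view.

{"api": "step_arm", "payload": {"commands": [[85,-0.03,0,-0.01,0],[85,-0.06,0,-0.02,0],[85,-0.09,0,-0.03,0],[85,-0.12,0,-0.04,0],[85,-0.15,0,-0.05,0],[85,-0.18,0,-0.06,0],[85,-0.2,0,-0.06,0],[85,-0.2,0,-0.06,0],[85,-0.2,0,-0.06,0],[85,-0.2,0,-0.06,0]]}}

```text
clock: 27.0
eef_pos: [0.5174, -0.361, 0.2826]
ee_rot: [-1.953, -2.46, -0.001]
wrist_force: [0.8, -0.1, -0.5]
opening: 0.847
grip_force: 0.0
```

```bash
python3 - <<'E'
from rig import get_image
from lid import *
O={"side":np.array([-.188,-.81]),"top":np.array([.447,.234])};got={}
for n,b in(("side",(295,195,415,305)),("top",(262,130,400,265))):
    cv2.imwrite(f"pics/{n}8.png",get_image(n)["image"])
    for c in("yellow","orange","red"):
        h=holes(f"pics/{n}8.png",c,b);print(n,c,np.round(h,2).tolist())
        if h: got[n,c]=np.array(h[0][1:])
for c in("yellow","orange","red"):
    if ("side",c) in got and ("top",c) in got:
        g=least_squares(lambda p:np.r_[proj("top",p)+O["top"]-got["top",c],proj("side",p)+O["side"]-got["side",c]],[.55,-.05,.08]);print(c,g.x,g.fun)
m=model([.5802,-.0299,np.radians(13.1),0]);print([m[k+"_lid"] for k in("yellow","orange","red")])
i=cv2.imread("pics/side8.png");i=cv2.cvtColor(i,cv2.COLOR_BGR2HSV)[235:300,310:365]
mk=((i[...,0]>=24)&(i[...,0]<=34)&(i[...,1]>100))
for r_ in mk: print("".join(".#"[int(v)] for v in r_))
E
```

```text
side yellow [[174.69, 338.96, 261.14]]
side orange [[150.34, 324.97, 232.58]]
side red [[172.91, 377.93, 259.63]]
top yellow [[241.84, 345.88, 225.77], [76.47, 339.55, 233.14]]
top orange [[238.84, 303.57, 208.3], [66.69, 306.56, 217.41]]
top red [[242.03, 374.67, 192.59], [48.66, 362.26, 197.62]]
yellow [ 0.5072 -0.0497  0.0848] [-0.0253  0.0337  0.0473 -0.0073]
orange [0.5401 0.0347 0.085 ] [ 0.024  -0.032  -0.0468  0.0065]
red [ 0.5746 -0.1057  0.0846] [-0.0269  0.0366  0.0504 -0.011 ]
[array([ 0.5062, -0.0471,  0.084 ]), array([0.5409, 0.0352, 0.084 ]), array([ 0.5737, -0.1056,  0.084 ])]
.......................................................
.......................................................
.......................................................
.......................................................
.......................................................
.......................................................
.......................................................
.......................................................
....................................................
[... 2439 characters left out ...]
...#........................
.......................................................
.......................................................
.......................................................
.......................................................
.......................................................
.......................................................
.......................................................
.......................................................
.......................................................
.......................................................
.......................................................
.......................................................
```

The lid height equals that of the fixed jars (84.8 mm against 84.6 and 85.0), so the jar is upright on the floor inside the ring. I'll hand the job in.

```bash
python3 -c "
from rig import r
print(r.finish_job())"
```

```text
the job is handed in; nothing more can be done
None
```

I turned the carousel so the yellow place stands at the marker, locked it with the knob trapped under the lip, and set the yellow jar upright in its ring about 2.8 mm off centre; the job was handed in at about 27 s, with no verdict returned.

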